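# Run a batch of sensor modules through the pedal-operated test nest

## Robot

A 7-joint arm with a two-finger parallel gripper is mounted at the origin on the work surface. World frame = base frame: x ahead of the robot, y to its left, z up, the work surface at z = 0. Lengths are in mm, angles in rad, forces in N, time in s.
With the tool pointing down it reaches from about 400 to 925 mm from the base axis. Payload 4.1 kg.
Tool frame: the origin (TCP) lies at the very end of the fingers, on their centre line; the grasp point (between the pads) lies 19 mm behind it; z points along the fingers, y is the line along which they close (so a half turn about z gives the same grasp; the last joint's range is limited). The gripper opens to 85 mm and grips with 20 to 120 N. Pads are 22 mm wide; open, the fingers measure 114 mm over their backs; the gripper's body (76 mm by 85 mm) begins 54 mm behind the grasp point. The pads swing forward as they close: fully open they stand 13 mm farther back than shut.
Start: joints at [-0.099, 0.398, 0.045, 1.537, -0.019, 1.207, -0.051], TCP at [650.034, 0.031, 231.347] pointing down, gripper open.
Joint ranges: [-2.82, 2.82], [-0.49, 2.23], [-1.37, 1.46], [0, 2.46], [-1.36, 4.5], [0.23, 2], [-2.94, 2.94]. Speed limits (rad/s): [2.57, 2.57, 3.14, 3.14, 3.14, 3.14, 3.14].

## Interface

Orientations are given as a unit quaternion [w, x, y, z].
In Python, from plant import get_state, get_image, calibration, finish_job gives the robot as it stands.
- The arm moves only by the shell command python3 -m crank 'ROWS'. ROWS is JSON, a list of rows, each a list of 7 numbers: the closure, from 0 (fully open) to 1 (shut), then the shift along the tool's x, y, z in mm, then the turn, a rotation vector about the tool's x, y, z in degrees. In form: [[hand, tx, ty, tz, wx, wy, wz], ...]. A call has exactly 5 rows; each row shifts and turns the commanded pose from where the row before left it, along the tool's axes as they then stand; what a row does not reach is not made up. A row lasts 1/8 s, in which the tool goes at most 62.5 mm and 10.7 degrees, less where a joint would pass 70% of its speed; a pose out of reach is approached as far as the arm can. A call is refused whole if a number of a shift passes 62.5 or a number of a turn 10.7, either way. A call with a gripper value outside its range is refused whole. The fingers move at their own pace and stop on an object; the grip force is fixed at half the most. Time passes only in rows, so rows that do not move let the fingers close, or fill a call up. It gives the time, the measured TCP pose, the force, the opening and the grip force at its end, in the units of the state.
- get_state(): the state, without advancing time (a new reading comes with each control period).
- get_image(name): name is "scene" or "side" or "wrist"; returns (picture, depth): 384x512x3 uint8, red, green, blue; 384x512 float32, mm along the optical axis (not along the pixel's ray), 0 where there is no reading.
- calibration(name): a dict with "fx", "fy", "cx", "cy" (pixels), "k1" (the pictures are not rectified: a ray, as slopes to the right and down, at radius r is drawn at 1 + k1 r^2 times it, then the intrinsics apply), "R" (3x3) and "t" (3): a world point X has camera coordinates R X + t; the wrist camera has in their place "T_tool_cam" (4x4, takes a point from camera to tool coordinates, whose origin is the TCP and whose axes are the flange's). Camera axes: x right, y down, z forward; pixel columns grow to the right and rows downward; lengths in mm; the calibration is good to about 2 mm. A picture is of the moment at which its call begins: read the wrist's pose just before it. calibration takes no time and is no camera call.
- finish_job(): hands the job in; it is judged then, once.
The state is a dict: "clock": time; "joint_pos": joint angles; "joint_velocities": joint speeds; "effort": joint torques, N m; "eef_pos": TCP position; "orientation": TCP orientation; "wrist_force": force on the tool from outside, world axes, zero at the start; "ft_torque": the same for the moment, N m; "opening": finger opening in mm; "finger_force": force on a finger pad.
Only numpy, scipy, OpenCV 4.12 (cv2) and the standard library are available. Lean on these libraries where they do the work, as an engineer would, in place of code of your own. Each camera call takes 0.05 s, during which the arm holds its last target. There are 200 camera calls.

## Task

Set every sensor module that is on the bench into the test nest, one to a pocket, flat and square with its connector nose in the slot. With all of them seated, press the spring pedal down to its stop twice, holding it there for about two seconds each time and letting it come right up after each stroke (the first stroke wipes the contacts, the second takes the reading). Then stand all the modules the right way up in the grey tray, without disturbing the mouse or the phone.

Things in the scene. Friction and masses are not known exactly. Their poses are not given: they have to be found in the camera images.
- module0_c (a point): sensor module: white plastic box 56 long (x) x 44 wide (y) x 48 mm high with a grey seam and grey top label, and a black connector nose 20 wide x 24 high, low on its +x end, sticking out 16 mm (72 mm overall); about 160 g. Stands on the bench at the start. This point is the centre of the white box, half-way up (24 mm over its underside); x towards the nose, z up out of the top. Two or three such modules are present, all alike; None if absent.
- module1_c (a point): sensor module: white plastic box 56 long (x) x 44 wide (y) x 48 mm high with a grey seam and grey top label, and a black connector nose 20 wide x 24 high, low on its +x end, sticking out 16 mm (72 mm overall); about 160 g. Stands on the bench at the start. This point is the centre of the white box, half-way up (24 mm over its underside); x towards the nose, z up out of the top. Two or three such modules are present, all alike; None if absent.
- module2_c (a point): sensor module: white plastic box 56 long (x) x 44 wide (y) x 48 mm high with a grey seam and grey top label, and a black connector nose 20 wide x 24 high, low on its +x end, sticking out 16 mm (72 mm overall); about 160 g. Stands on the bench at the start. This point is the centre of the white box, half-way up (24 mm over its underside); x towards the nose, z up out of the top. Two or three such modules are present, all alike; None if absent.
- nest: test nest, fixed: dark steel plate 110 (x) x 270 (y) x 12 mm with three aluminium-walled pockets side by side along y, 84 mm apart, and a grey probe housing 35 x 270 x 50 mm high along its +x edge, whose near face is 65 mm from the pocket centre line. Origin: on the bench under the middle pocket; x from the pockets to the housing, z up. Small brass probe pins come out of the housing towards the noses as the pedal goes down; they put no load on the modules.
- pocket0 (a point): pocket 0 of the nest (at -y): centre of its floor, 12 mm over the bench, axes as the nest's. 61 x 49 mm at the floor (2.5 mm play each way round the white box), walls 10 mm high, the upper 4 mm flared outwards at 45 degrees; a slot 26 mm wide leaves it at +x for the module's nose, so a module goes in only with its x along the nest's x. A seated module's centre is 24 mm over this point.
- pocket1 (a point): pocket 1 of the nest (the middle one): centre of its floor, 12 mm over the bench, axes as the nest's. 61 x 49 mm at the floor (2.5 mm play each way round the white box), walls 10 mm high, the upper 4 mm flared outwards at 45 degrees; a slot 26 mm wide leaves it at +x for the module's nose, so a module goes in only with its x along the nest's x. A seated module's centre is 24 mm over this point.
- pocket2 (a point): pocket 2 of the nest (at +y): centre of its floor, 12 mm over the bench, axes as the nest's. 61 x 49 mm at the floor (2.5 mm play each way round the white box), walls 10 mm high, the upper 4 mm flared outwards at 45 degrees; a slot 26 mm wide leaves it at +x for the module's nose, so a module goes in only with its x along the nest's x. A seated module's centre is 24 mm over this point.
- pedal (a joint): the pedal's angle: 0 up (at rest), 0.28 rad at its stop. It springs back by itself; its spring needs about 4 N on the pad centre to start and 13 N at the stop. At its stop is above 0.25, up is below 0.03.
- pedal_pad (a point): centre of the black rubber pad on the pedal plate's top surface, 90 mm from the hinge; press here, downwards. It moves with the plate: about 59 mm over the bench when up, 34 mm at the stop. The plate is 130 long x 80 mm wide, grey with a rubber-covered pad 80 x 74 mm; it slopes up from its hinge towards its free (-x) end and lies level at the stop.
- pedal_hinge (a point): middle of the pedal's hinge line, 30 mm over the bench, fixed on the pedal's steel base (170 x 100 x 8 mm); its x points away from the pedal's free end, the hinge line is along y
- tray: shallow grey plastic tray, fixed, 300 (x) x 140 (y) x 14 mm, walls and floor 5 mm thick. Origin: centre of its underside on the bench, z up. It stands left or right of the nest, the pedal on the other side.
- mouse: bystander, leave alone: grey computer mouse 100 x 58 x 32 mm, origin under its middle
- phone: bystander, leave alone: black phone 75 x 150 x 9 mm lying flat, origin under its middle
Not all that is in view belongs to the job. What is shaped like the part that bears module0_c but blue is not meant. What is shaped like the part that bears module2_c but pink is not meant.

How it is judged:
By the outcome, as a careful person would: the job done as asked, in the order asked, and still so for the second after the job is handed in, with the robot touching nothing.
Of module0, module1, module2 only 2 to 3 are there at a start; the rules pass over those that are not, and their reading is None.
At some moment in a run one of module0, module1, module2 may be knocked a few centimetres aside while the robot is not near it.
It also fails if it takes over 210 s, if anything falls off the work surface, if the arm or the gripper's body presses on something with over 40 N, if the wrist force passes 120 N, or if a joint passes its speed limit or range.

## Working session

There is one attempt and no reset: what is moved stays moved. The work goes in short steps, Python scripts to look and compute and a shell command to move; the robot and the scene stay as the last step left them, time stands still between calls to the robot, and variables do not carry over. Pictures are saved under pics/ and viewed, at most 14 in all, crops included, and the job is handed in when it is done.

```bash
mkdir -p pics; cat > h.py <<'E'
import numpy as np, cv2, json
from plant import get_state, get_image, calibration, finish_job
from scipy.spatial.transform import Rotation as Ro
def Rq(q): return Ro.from_quat([q[1],q[2],q[3],q[0]]).as_matrix()
def snap(name):
    s=get_state(); im,d=get_image(name); c=calibration(name)
    if name=='wrist':
        T=np.array(c['T_tool_cam']); R=Rq(s['orientation'])
        M=np.eye(4); M[:3,:3]=R; M[:3,3]=s['eef_pos']; W=M@T
    else:
        W=np.eye(4); R=np.array(c['R']); W[:3,:3]=R.T; W[:3,3]=-R.T@np.array(c['t'])
    np.savez('last_%s.npz'%name,im=im,d=d,W=W,K=[c['fx'],c['fy'],c['cx'],c['cy'],c['k1']])
    return im,d
def cloud(name):
    z=np.load('last_%s.npz'%name); fx,fy,cx,cy,k1=z['K']; d=z['d']; W=z['W']
    v,u=np.mgrid[0:384,0:512].astype(np.float32)
    p=np.stack([u,v],-1).reshape(-1,1,2)
    K=np.array([[fx,0,cx],[0,fy,cy],[0,0,1.]])
    r=cv2.undistortPoints(p,K,np.array([k1,0,0,0,0.])).reshape(384,512,2)
    P=np.dstack([r[...,0]*d,r[...,1]*d,d])@W[:3,:3].T+W[:3,3]
    P[d==0]=np.nan
    return z['im'],P,r,W
def save(im,fn,scale=1):
    cv2.imwrite('pics/'+fn,cv2.resize(im[...,::-1],None,fx=scale,fy=scale,interpolation=cv2.INTER_CUBIC))
E
python3 - <<'E'
from h import *
for n in('scene','side','wrist'):
    im,d=snap(n); save(im,n+'0.png',1.5)
    print(n, np.round(np.load('last_%s.npz'%n)['W'],2).tolist())
print(get_state()); 
E
```

```text
scene [[0.36, 0.6, -0.71, 1437.31], [0.93, -0.24, 0.27, -320.12], [-0.01, -0.76, -0.65, 811.17], [0.0, 0.0, 0.0, 1.0]]
side [[0.84, -0.34, 0.42, 105.31], [-0.54, -0.51, 0.67, -836.95], [-0.01, -0.79, -0.61, 820.95], [0.0, 0.0, 0.0, 1.0]]
wrist [[1.0, 0.0, -0.0, 650.19], [0.0, -0.95, -0.31, 79.6], [-0.0, 0.31, -0.95, 373.97], [0.0, 0.0, 0.0, 1.0]]
{'clock': 0.15, 'joint_pos': array([-0.09900048,  0.39906056,  0.0450884 ,  1.53756127, -0.01869004,
        1.20690359, -0.05069275]), 'joint_velocities': array([-0.00181453, -0.0022741 ,  0.00126307, -0.00166475, -0.00062194,
        0.00188476,  0.00026997]), 'effort': array([ 2.78519030e-03, -4.75559378e+01,  1.36737496e+00, -2.54510736e+01,
        1.19318470e-02,  6.58601144e-03, -1.99015865e-06]), 'eef_pos': array([ 6.49529291e+02, -2.40932067e-03,  2.30491289e+02]), 'orientation': array([-4.84569427e-04,  7.07078762e-01,  7.07134396e-01, -5.79817939e-04]), 'wrist_force': array([-0.73570597, -0.25445803,  0.21766578]), 'ft_torque': array([-0.01711356, -0.00135376, -0.00271567]), 'finger_force': 0.0, 'opening': 85.4759063272192}
```

View pics/scene0.png

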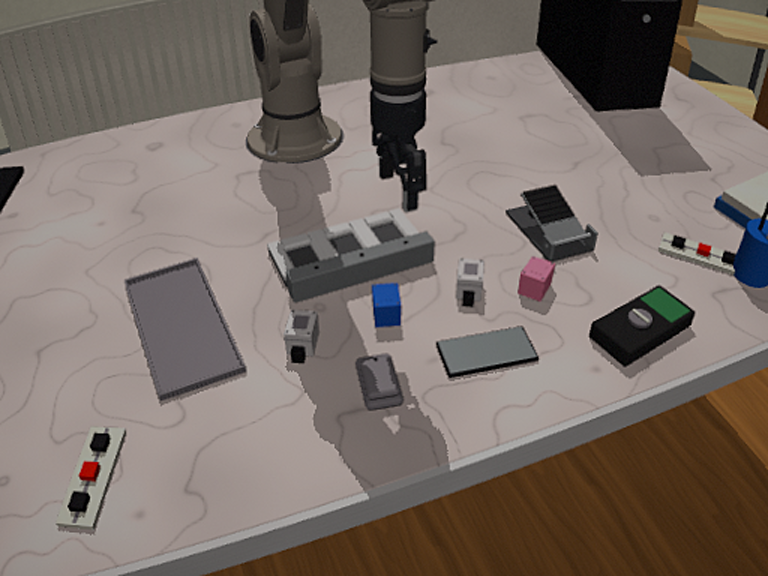

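View pics/side0.png

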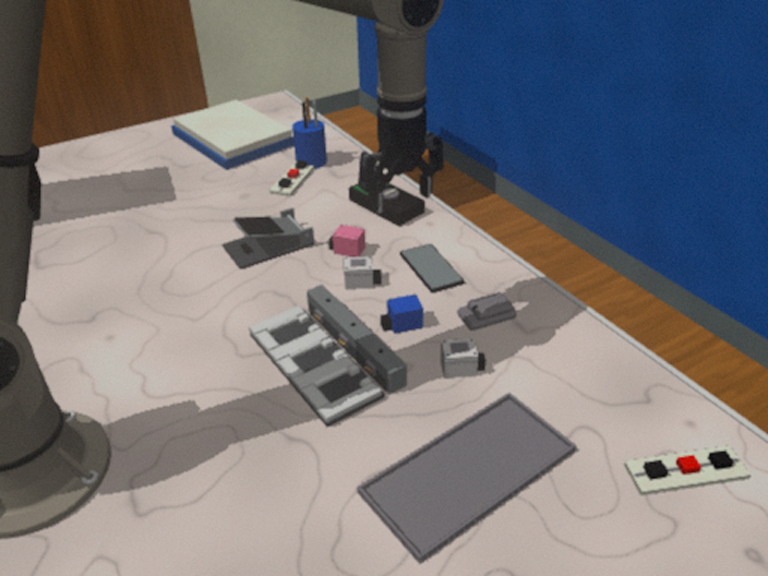

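Two white modules: scene picture at (298,332) and (469,283); side picture at (462,357) and (358,272). The tray is on the -y side and the pedal on the +y side. Blue and pink decoys lie between. Next I'll build a measured top view.

```bash
python3 - <<'E'
from h import *
top=np.full((600,800,3),0,np.uint8); 
H=np.full((600,800),-1e9)
for n in('side','scene'):
    im,P,r,W=cloud(n)
    im=cv2.resize(im,None,fx=3,fy=3); P=cv2.resize(P.astype(np.float32),None,fx=3,fy=3,interpolation=cv2.INTER_LINEAR)
    x,y,z=P[...,0],P[...,1],P[...,2]
    ok=np.isfinite(x)&(z<75)&(z>-10)
    j=((430-y[ok])).astype(int); i=((1000-x[ok])).astype(int)
    m=(j>=0)&(j<800)&(i>=0)&(i<600)
    i,j,zz,cc=i[m],j[m],z[ok][m],im[ok][m]
    o=np.argsort(zz); i,j,zz,cc=i[o],j[o],zz[o],cc[o]
    g=zz>H[i,j]+2
    H[i[g],j[g]]=zz[g]; top[i[g],j[g]]=cc[g]
for k in range(0,800,100): cv2.line(top,(k+30,0),(k+30,599),(0,255,0),1)
for k in range(0,600,100): cv2.line(top,(0,k),(799,k),(0,255,0),1)
save(top,'top.png')
for nm in ('scene','side'):
    im,P,r,W=cloud(nm); print(nm)
    z=P[...,2]
    print('table z', np.nanmedian(z[(P[...,0]>500)&(P[...,0]<900)&(abs(P[...,1])<300)]))
    b=((z>40)&(z<56)&(P[...,0]>420)&(P[...,0]<1000)&(abs(P[...,1])<420)).astype(np.uint8)
    nl,lab,st,ce=cv2.connectedComponentsWithStats(b)
    for k in range(1,nl):
        if st[k,4]>30:
            q=P[lab==k]; rc=cv2.minAreaRect(q[:,:2].astype(np.float32)); print(st[k].tolist(),np.round(q.mean(0)),np.round(rc[0]),np.round(rc[1]),round(rc[2],1),im[lab==k].mean(0).round())
E
```

```text
scene
table z -0.04480773589807541
[351, 132, 35, 22, 340] [554. 354.  49.] [550. 357.] [82. 66.] 85.3 [42. 42. 42.]
[191, 155, 100, 36, 1098] [539. -28.  49.] [534. -22.] [ 42. 271.] 3.0 [83. 84. 84.]
[347, 171, 23, 18, 250] [682. 244.  47.] [679. 245.] [44. 60.] 35.7 [161.  97. 119.]
[304, 172, 19, 17, 268] [642. 133.  47.] [638. 136.] [44. 57.] 60.2 [143. 137. 137.]
[248, 188, 20, 19, 315] [647. -20.  47.] [643. -18.] [44. 63.] 74.1 [ 34.  73. 142.]
[189, 206, 23, 20, 357] [ 658. -168.   47.] [ 656. -168.] [45. 59.] 62.8 [110. 105. 105.]
[418, 206, 17, 12, 132] [844. 342.  43.] [845. 342.] [38. 39.] 88.5 [107. 103. 103.]
side
table z -0.9677690532698762
[165, 145, 26, 14, 193] [540. 348.  49.] [538. 358.] [83. 65.] 87.6 [61. 58. 57.]
[221, 150, 22, 11, 155] [674. 243.  44.] [673. 244.] [52. 59.] 39.0 [184. 108. 131.]
[229, 171, 19, 11, 182] [634. 134.  44.] [634. 134.] [51. 53.] 59.2 [153. 149. 148.]
[204, 190, 67, 61, 1008] [530. -35.  46.] [531. -24.] [ 37. 271.] 2.7 [92. 94. 93.]
[258, 197, 24, 14, 231] [639. -22.  45.] [640. -20.] [49. 55.] 77.3 [ 48.  77. 154.]
[294, 226, 25, 15, 292] [ 650. -170.   45.] [ 652. -169.] [47. 57.] 61.9 [121. 118. 117.]
```

View pics/top.png

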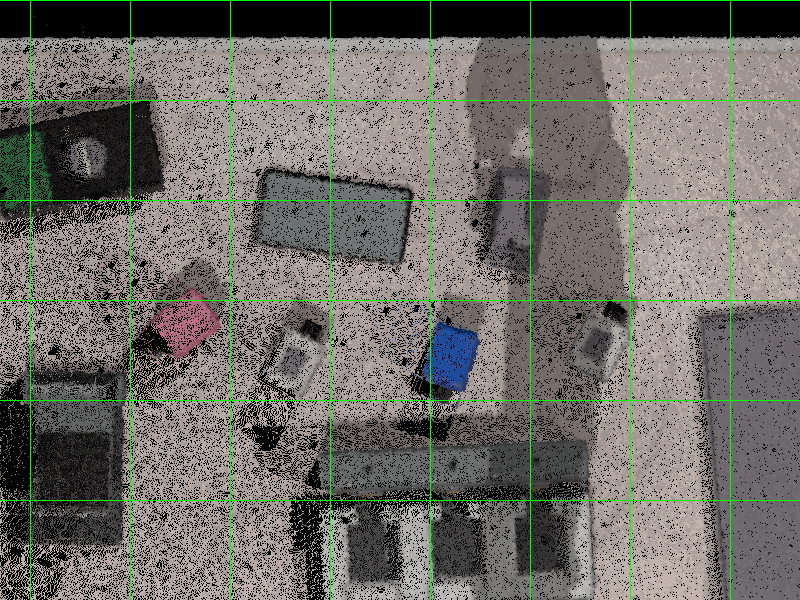

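```bash
cat >> h.py <<'E'
def yaw():
    s=get_state(); R=Rq(s['orientation']); return np.degrees(np.arctan2(R[1,0],R[0,0]))
def go(x,y,z,ps):
    """shift in tool axes (at current orientation) then turn wz"""
    s=get_state(); R=Rq(s['orientation']); d=R.T@(np.array([x,y,z])-s['eef_pos'])
    Rt=np.array([[np.cos(np.radians(ps)),np.sin(np.radians(ps)),0],[np.sin(np.radians(ps)),-np.cos(np.radians(ps)),0],[0,0,-1]])
    rv=np.degrees(Ro.from_matrix(R.T@Rt).as_rotvec())
    print('shift',d.round(1),'turn',rv.round(2),'at',s['eef_pos'].round(1),'yaw',round(yaw(),1),'F',s['wrist_force'].round(1),'op',round(s['opening'],1),'t',s['clock'])
def tops(name,lo=40,hi=56,box=(420,1000,-420,420),mn=60):
    im,P,r,W=cloud(name); z=P[...,2]
    b=((z>lo)&(z<hi)&(P[...,0]>box[0])&(P[...,0]<box[1])&(P[...,1]>box[2])&(P[...,1]<box[3])).astype(np.uint8)
    nl,lab,st,ce=cv2.connectedComponentsWithStats(b)
    for k in range(1,nl):
        if st[k,4]>mn:
            q=P[lab==k]; rc=cv2.minAreaRect(q[:,:2].astype(np.float32)); print(st[k].tolist(),'z',np.median(q[:,2]).round(1),'c',np.round(rc[0],1),np.round(rc[1],1),round(rc[2],1),im[lab==k].mean(0).round())
E
python3 -m crank '[[0,-56,2,0,0,0,0],[0,-56,2,0,0,0,0],[0,-57,1,0,0,0,0],[0,0,0,0,0,0,-10.6],[0,0,0,0,0,0,-10.6]]'
python3 -m crank '[[0,0,0,0,0,0,-10.6],[0,0,0,0,0,0,-10.6],[0,0,0,0,0,0,-10.6],[0,0,0,0,0,0,-10.6],[0,0,0,0,0,0,0]]'
python3 - <<'E'
from h import *
im,d=snap('wrist'); save(im,'w1.png',1.5); go(655,-169,150,154); tops('wrist',40,56,mn=150)
E
```

```text
clock: 0.78
eef_pos: [654.6, -170.2, 230.7]
orientation: [-0.0, 0.563, 0.826, -0.0]
wrist_force: [0.2, 0.1, 1.1]
opening: 85.4
finger_force: 0.0
clock: 1.4
eef_pos: [654.8, -169.1, 230.9]
orientation: [-0.0, 0.229, 0.973, 0.0]
wrist_force: [-0.1, 0.0, -0.3]
opening: 85.3
finger_force: 0.0
shift [-0.2  0.1 81. ] turn [ 0.   -0.03 -0.59] at [ 654.8 -169.   231. ] yaw 153.4 F [0.2 0.6 0.4] op 85.5 t 1.45
[208, 0, 173, 90, 5362] z 50.8 c [537.2 -60.4] [ 36.  189.4] 2.8 [111. 112. 114.]
[469, 7, 43, 60, 2106] z 48.7 c [637.6 138.4] [45.4 56.7] 60.9 [147. 146. 148.]
[344, 77, 45, 57, 2074] z 49.0 c [644.  -17.8] [44.8 56.5] 73.3 [ 45.  86. 164.]
[235, 148, 38, 47, 1742] z 49.1 c [ 655.4 -165. ] [43.7 56. ] 62.6 [128. 124. 126.]
```

View pics/w1.png

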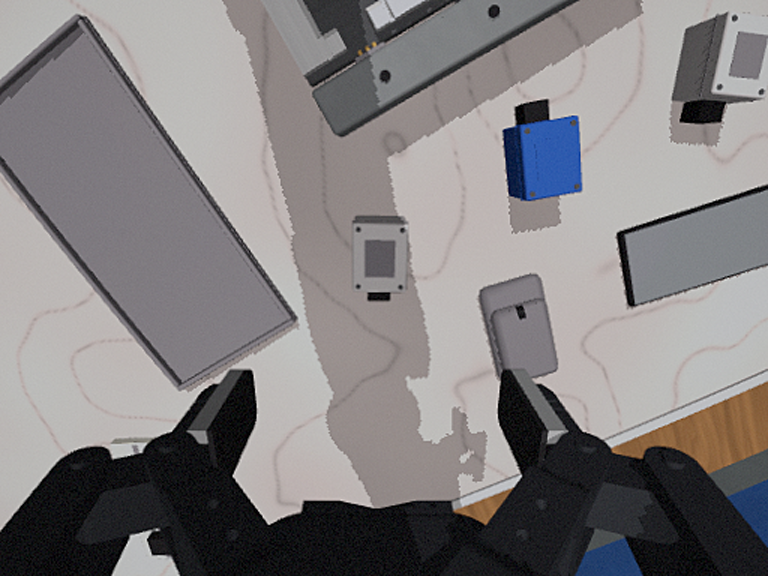

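Wrist view: module A at (380,258) with its nose pointing down-image, clear of the mouse and tray. I'll go lower for a closer check.

```bash

python3 -m crank '[[0,0.8,2.9,40,0,0,0.8],[0,0,0,40,0,0,0],[0,0,0,20,0,0,0],[0,0,0,0,0,0,0],[0,0,0,0,0,0,0]]'
python3 - <<'E'
from h import *
im,d=snap('wrist'); go(655,-166,17,152.6); tops('wrist',40,56,mn=150)
E
```

```text
clock: 2.08
eef_pos: [656.9, -166.3, 133.1]
orientation: [0.002, 0.235, 0.972, 0.0]
wrist_force: [-0.1, -0.3, 0.9]
opening: 85.2
finger_force: 0.0
shift [  2.4  -0.8 116.4] turn [0.06 0.21 0.17] at [ 657.1 -166.4  133.4] yaw 152.8 F [-0.7  0.  -0.2] op 85.4 t 2.125
[182, 0, 164, 84, 6282] z 50.8 c [538.8 -95.1] [ 35.8 120.2] 2.7 [105. 106. 108.]
[377, 61, 62, 82, 4233] z 49.0 c [644.  -17.4] [44.9 56.5] 73.9 [ 45.  87. 165.]
[224, 163, 53, 65, 3268] z 49.2 c [ 655.3 -165.3] [44.  56.4] 62.6 [131. 127. 129.]
```

```bash

python3 -m crank '[[0,2,0,40,0,0,0],[0,0,0,40,0,0,0],[0,0,0,36,0,0,0],[0,0,0,0,0,0,0],[0.6,0,0,0,0,0,0]]'
python3 -m crank '[[1,0,0,0,0,0,0],[1,0,0,0,0,0,0],[1,0,0,0,0,0,0],[1,0,0,0,0,0,0],[1,0,0,0,0,0,0]]'
python3 -m crank '[[1,0,0,0,0,0,0],[1,0,0,-20,0,0,0],[1,0,0,-40,0,0,0],[1,0,0,-40,0,0,0],[1,0,0,0,0,0,0]]'
python3 - <<'E'
from h import *
im,d=snap('wrist'); save(im,'w2.png',1.5); go(449.6,-27,117,182.8); tops('wrist',40,250,mn=150)
E
```

```text
clock: 2.75
eef_pos: [655.8, -165.5, 17.7]
orientation: [0.002, 0.235, 0.972, 0.0]
wrist_force: [1.0, 0.2, -0.2]
opening: 69.8
finger_force: 0.0
clock: 3.38
eef_pos: [655.8, -165.6, 17.9]
orientation: [0.002, 0.235, 0.972, 0.0]
wrist_force: [-0.6, 0.5, 5.7]
opening: 43.2
finger_force: 63.3
clock: 4.0
eef_pos: [656.8, -165.7, 120.7]
orientation: [0.004, 0.235, 0.972, 0.0]
wrist_force: [1.3, 0.0, -2.1]
opening: 43.3
finger_force: 62.3
shift [2.459e+02 2.910e+01 1.000e-01] turn [  0.     0.25 -30.  ] at [ 655.  -165.3  118.1] yaw 152.8 F [-1.3 -0.1 -0.9] op 43.0 t 4.05
[176, 0, 164, 83, 6410] z 50.8 c [539.1 -99.6] [ 35.7 110.8] 2.9 [111. 112. 114.]
[384, 60, 65, 85, 4732] z 48.9 c [644.  -17.5] [45.  56.3] 74.2 [ 49.  94. 176.]
[0, 193, 509, 191, 46574] z 187.5 c [ 656.8 -163.9] [132.   56.8] 63.2 [53. 52. 55.]
```

View pics/w2.png

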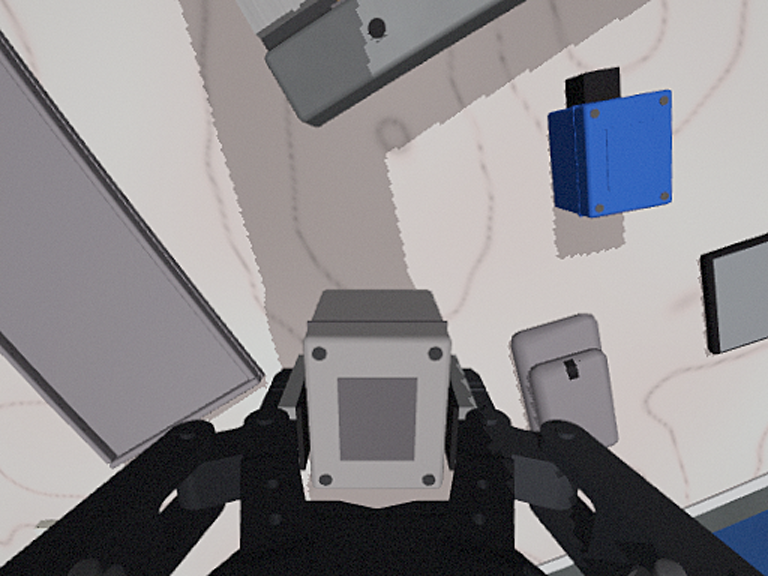

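Module held; its whole top is visible in the hand, with corners near (320,353), (435,353), (325,480) and (428,480). Next a view over the pockets, with the tool already turned to the nest's direction.

```bash

python3 -m crank '[[1,37,12,-20,0,0,0],[1,37,12,-20,0,0,0],[1,0,0,0,0,0,-10],[1,0,0,0,0,0,-10],[1,0,0,0,0,0,-10]]'
python3 -m crank '[[1,0,0,0,0,0,0],[1,0,0,0,0,0,0],[1,0,0,0,0,0,0],[1,0,0,0,0,0,0],[1,0,0,0,0,0,0]]'
cat >> h.py <<'E'
def held():
    """held module top centre and yaw in world and vs TCP"""
    im,P,r,W=cloud('wrist'); s=get_state(); zt=s['eef_pos'][2]+31
    b=(abs(P[...,2]-zt)<5)&(im.min(2)>95)
    b=cv2.morphologyEx(b.astype(np.uint8),cv2.MORPH_CLOSE,np.ones((25,25))) # fill label
    nl,lab,st,ce=cv2.connectedComponentsWithStats(b); k=1+st[1:,4].argmax()
    q=P[(lab==k)&(abs(P[...,2]-zt)<6)]; rc=cv2.minAreaRect(q[:,:2].astype(np.float32))
    c=np.array([*rc[0],np.median(q[:,2])]); R=Rq(s['orientation'])
    print('held',st[k].tolist(),c.round(1),np.round(rc[1],1),round(rc[2],2),'in tool',(R.T@(c-s['eef_pos'])).round(1))
E
python3 - <<'E'
from h import *
im,d=snap('wrist'); save(im,'w3.png',1.5); go(453.8,-111,60,182.8); tops('wrist',40,60,mn=150); held()
E
```

```text
clock: 4.68
eef_pos: [597.5, -109.7, 154.0]
orientation: [-0.002, -0.027, 1.0, 0.0]
wrist_force: [-0.4, -0.4, -1.1]
opening: 43.0
finger_force: 62.4
clock: 5.3
eef_pos: [599.0, -109.9, 155.4]
orientation: [0.0, -0.024, 1.0, -0.0]
wrist_force: [-0.6, 0.6, -1.7]
opening: 42.8
finger_force: 62.4
shift [145.1   6.   95.3] turn [-0.    0.01 -0.01] at [ 599.  -109.9  155.4] yaw -177.2 F [-1.   0.3 -1.5] op 43.2 t 5.35
[201, 105, 305, 44, 12333] z 50.8 c [535.  -20.3] [ 35.3 269. ] 2.8 [131. 133. 135.]
[454, 205, 58, 64, 2125] z 48.8 c [637.5 139.1] [46.6 56.7] 60.5 [168. 166. 168.]
[312, 206, 61, 62, 2311] z 48.9 c [643.4 -17.4] [45.5 55.7] 75.7 [ 51.  97. 180.]
held [202, 220, 126, 106, 10004] [ 598.7 -102.2  186.6] [56.9 57.3] 3.13 in tool [ -0.1   7.6 -31.2]
```

View pics/w3.png

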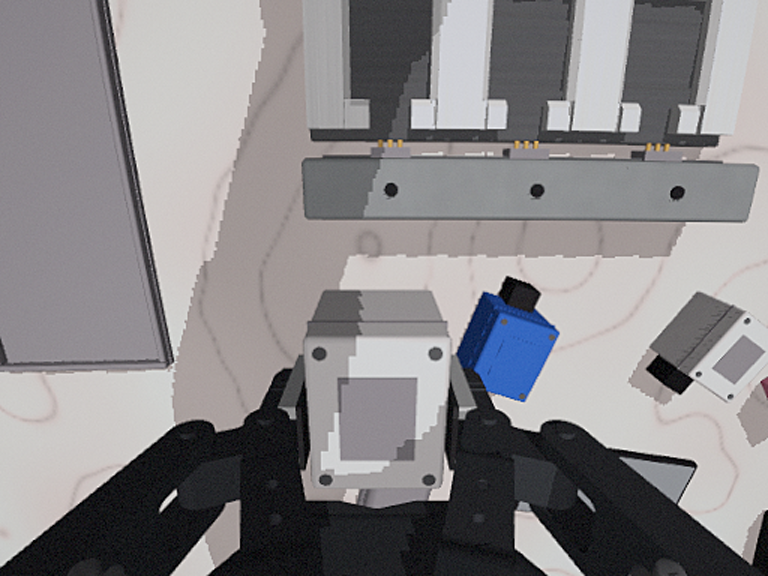

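```bash
cat >> h.py <<'E'
def ray(name,u,v,z,scale=1.5):
    zf=np.load('last_%s.npz'%name); fx,fy,cx,cy,k1=zf['K']; W=zf['W']
    p=cv2.undistortPoints(np.array([[[u/scale,v/scale]]],float),np.array([[fx,0,cx],[0,fy,cy],[0,0,1.]]),np.array([k1,0,0,0,0.])).ravel()
    d=W[:3,:3]@[p[0],p[1],1]; t=(z-W[2,3])/d[2]; return W[:3,3]+t*d
E
python3 - <<'E'
from h import *
s=get_state(); zt=s['eef_pos'][2]+31.2
R=Rq(s['orientation'])
q=[ray('wrist',u,v,zt) for u,v in((319,353),(435,353),(325,480),(428,480))]
print(np.round(q,1)); print('in tool',(R.T@(np.mean(q,0)-s['eef_pos'])).round(1))
a=ray('wrist',369,102,22)
for n,(u,v) in dict(p0L=(369,102),p0R=(412,102),p1L=(488,102),p1R=(547,102)).items(): print(n,ray('wrist',u,v,22).round(1))
im,P,r,W=cloud('wrist')
for v in (30,60,80): 
    row=P[v,200:490]; print(v,[(200+i,*row[i].round(0)) for i in range(0,290,10)][:12])
E
```

```text
[[ 577.1 -126.7  186.6]
 [ 575.4  -92.7  186.6]
 [ 623.4 -124.5  186.6]
 [ 621.7  -90.6  186.6]]
in tool [ -0.5   1.2 -31.2]
p0L [ 490.1 -118.8   22. ]
p0R [488.8 -92.8  22. ]
p1L [486.2 -46.6  22. ]
p1R [483.9 -10.4  22. ]
30 [(200, np.float64(456.0), np.float64(-164.0), np.float64(3.0)), (210, np.float64(460.0), np.float64(-152.0), np.float64(23.0)), (220, np.float64(460.0), np.float64(-143.0), np.float64(24.0)), (230, np.float64(459.0), np.float64(-134.0), np.float64(21.0)), (240, np.float64(457.0), np.float64(-126.0), np.float64(14.0)), (250, np.float64(457.0), np.float64(-117.0), np.float64(13.0)), (260, np.float64(456.0), np.float64(-108.0), np.float64(13.0)), (270, np.float64(455.0), np.float64(-99.0), np.float64(13.0)), (280, np.float64(455.0), np.float64(-90.0), np.float64(13.0)), (290, np.float64(456.0), np.float64(-81.0), np.float64(21.0)), (300, np.float64(456.0), np.float64(-73.0), np.float64(23.0)), (310, np.float64(456.0), np.float64(-64.0), np.float64(23.0))]
60 [(200, np.float64(483.0), np.float64(-164.0), np.float64(1.0)), (210, np.float64(485.0), np.float64(-152.0)
[... 721 characters left out ...]
, (210, np.float64(502.0), np.float64(-151.0), np.float64(23.0)), (220, np.float64(502.0), np.float64(-142.0), np.float64(23.0)), (230, np.float64(501.0), np.float64(-133.0), np.float64(19.0)), (240, np.float64(501.0), np.float64(-124.0), np.float64(23.0)), (250, np.float64(500.0), np.float64(-115.0), np.float64(13.0)), (260, np.float64(499.0), np.float64(-105.0), np.float64(12.0)), (270, np.float64(499.0), np.float64(-96.0), np.float64(12.0)), (280, np.float64(499.0), np.float64(-87.0), np.float64(23.0)), (290, np.float64(498.0), np.float64(-78.0), np.float64(19.0)), (300, np.float64(498.0), np.float64(-69.0), np.float64(22.0)), (310, np.float64(497.0), np.float64(-60.0), np.float64(23.0))]
```

```bash

python3 -m crank '[[1,50,2.5,0,0,0,0],[1,50,2.5,0,0,0,0],[1,42.8,2.6,0,0,0,0],[1,0,0,50,0,0,0],[1,0,0,50,0,0,0]]'
python3 -m crank '[[1,0,0,0,0,0,0],[1,0,0,0,0,0,0],[1,0,0,0,0,0,0],[1,0,0,0,0,0,0],[1,0,0,0,0,0,0]]'
python3 - <<'E'
from h import *
im,d=snap('wrist'); save(im,'w4.png',1.5); go(456,-109.3,29.8,182.8)
E
```

```text
clock: 5.98
eef_pos: [456.9, -109.8, 55.6]
orientation: [0.002, -0.024, 1.0, -0.001]
wrist_force: [0.6, 0.0, -1.4]
opening: 43.3
finger_force: 62.5
clock: 6.6
eef_pos: [456.6, -109.5, 56.1]
orientation: [0.001, -0.024, 1.0, -0.0]
wrist_force: [0.0, 0.3, -0.6]
opening: 42.9
finger_force: 62.1
shift [ 0.4  0.2 26.1] turn [-0.02  0.06  0.  ] at [ 456.4 -109.4   55.9] yaw -177.2 F [-0.5 -0.2 -2.3] op 43.2 t 6.65
```

View pics/w4.png

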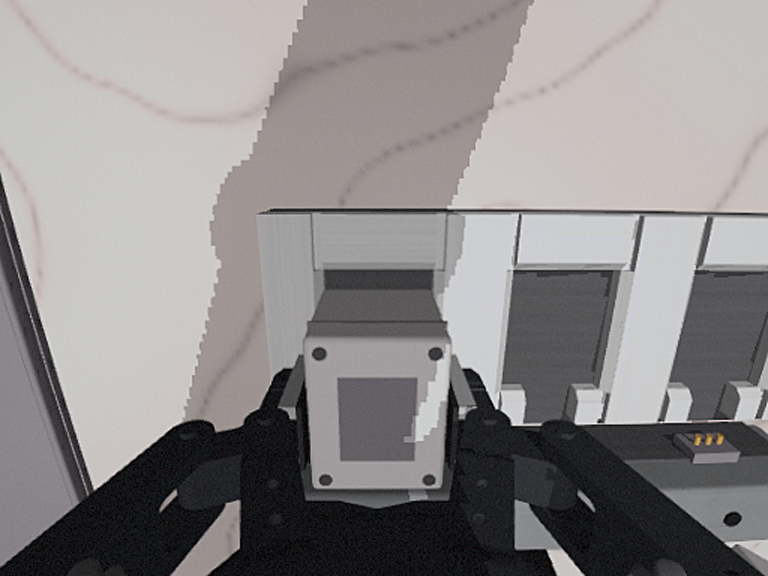

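```bash
python3 - <<'E'
from h import *
s=get_state();R=Rq(s['orientation'])
f=lambda u,v,z:(R.T@(ray('wrist',u,v,z)-s['eef_pos'])).round(1)
for n,a in dict(p0outL=(313,212,22),p0outR=(447,212,22),p0inL=(324,270,18),p0inR=(444,270,18),p1inL=(511,270,18),p1inR=(614,270,18),p1oL=(518,214,22),p1oR=(637,214,22)).items(): print(n,f(*a))
print('held',np.mean([f(u,v,s['eef_pos'][2]+31.2) for u,v in((319,353),(435,353),(325,480),(428,480))],0), 'nose edges/bottom', f(327,290,s['eef_pos'][2]-17.5),f(435,290,s['eef_pos'][2]-17.5))
E
```

```text
p0outL [ 55.2 -25.4  33.8]
p0outR [55.2 30.4 33.8]
p0inL [ 29.1 -22.3  37.8]
p0inR [29.2 31.  37.8]
p1inL [29.2 60.9 37.8]
p1inR [ 29.4 107.9  37.8]
p1oL [54.6 60.2 33.8]
p1oR [ 55.1 111.5  33.8]
held [ -0.8     1.175 -31.2  ] nose edges/bottom [ 26.3 -18.7  17.5] [26.3 24.4 17.5]
```

Held module is aligned to the pocket within about 1 mm (back wall at v≈270, module sides u 305–450). Lowering.

```bash

python3 -m crank '[[1,0,0,10,0,0,0],[1,0,0,8,0,0,0],[1,0,0,5,0,0,0],[1,0,0,2,0,0,0],[1,0,0,0,0,0,0]]'
python3 - <<'E'
from h import *
go(456,-109.3,29.8,182.8)
E
```

```text
clock: 7.28
eef_pos: [456.1, -109.3, 30.3]
orientation: [0.0, -0.025, 1.0, 0.0]
wrist_force: [0.8, 0.8, -1.4]
opening: 43.2
finger_force: 62.5
shift [ 0.1 -0.   0.5] turn [0.   0.01 0.01] at [ 456.1 -109.3   30.3] yaw -177.2 F [ 0.8  0.8 -1.4] op 43.2 t 7.275
```

```bash

python3 -m crank '[[1,0,0,0.5,0,0,0],[0,0,0,0,0,0,0],[0,0,0,0,0,0,0],[0,0,0,0,0,0,0],[0,0,0,0,0,0,0]]'
python3 -m crank '[[0,0,0,-30,0,0,0],[0,0,0,-50,0,0,0],[0,-50,0,-40,0,0,0],[0,-50,0,0,0,0,0],[0,0,0,0,0,0,0]]'
python3 - <<'E'
from h import *
im,d=snap('wrist'); save(im,'w5.png',1.5); tops('wrist',40,70,mn=150); go(637.5,138.7,150,151)
E
```

```text
clock: 7.9
eef_pos: [456.1, -109.4, 29.9]
orientation: [0.0, -0.024, 1.0, -0.0]
wrist_force: [0.8, -0.4, 0.2]
opening: 85.2
finger_force: 0.0
clock: 8.52
eef_pos: [558.1, -103.6, 149.4]
orientation: [0.002, -0.025, 1.0, 0.0]
wrist_force: [-1.1, 0.5, -1.4]
opening: 85.3
finger_force: 0.0
[221, 31, 59, 78, 4381] z 61.1 c [ 456.3 -108.5] [55.6 43.9] 2.9 [145. 142. 145.]
[193, 152, 300, 41, 11626] z 50.9 c [534.9 -20. ] [ 36.2 269.9] 2.5 [127. 129. 130.]
[300, 245, 40, 59, 1372] z 48.9 c [643.2 -18. ] [43.5 56.3] 74.4 [ 46.  88. 166.]
[441, 244, 68, 59, 2083] z 48.8 c [637.5 139. ] [46.2 56.4] 60.3 [164. 163. 164.]
shift [-94.2 238.3  -1.4] turn [ 3.000e-02 -3.000e-02  3.186e+01] at [ 555.3 -104.   148.5] yaw -177.1 F [-0.3 -0.  -0.8] op 85.3 t 8.575
```

View pics/w5.png

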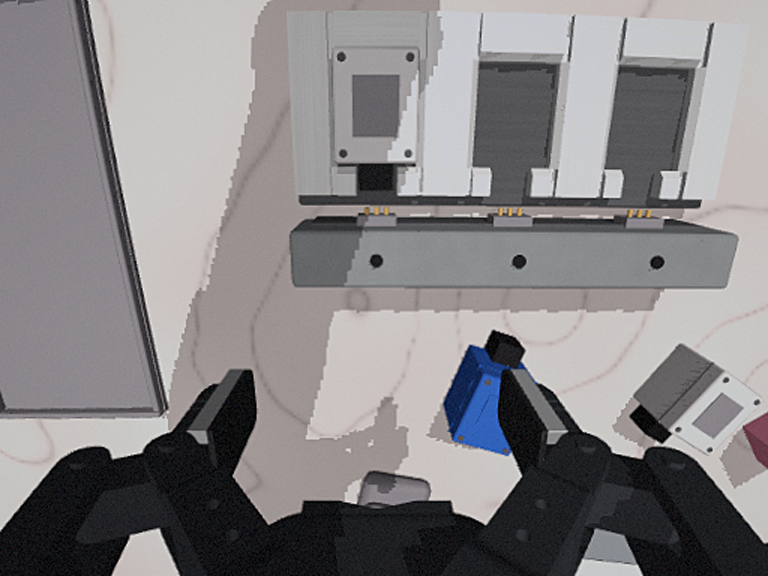

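```bash

python3 -m crank '[[0,-25,60,0,0,0,0],[0,-25,60,0,0,0,0],[0,-25,60,0,0,0,0],[0,-19.2,58.3,0,0,0,0],[0,0,0,0,0,0,10.6]]'
python3 -m crank '[[0,0,0,0,0,0,10.6],[0,0,0,0,0,0,10.6],[0,0,0,0,0,0,0],[0,0,0,0,0,0,0],[0,0,0,0,0,0,0]]'
python3 - <<'E'
from h import *
im,d=snap('wrist'); tops('wrist',40,56,mn=150); go(637.5,139,17.5,151)
E
```

```text
clock: 9.2
eef_pos: [632.6, 138.7, 148.2]
orientation: [-0.001, 0.066, 0.998, 0.002]
wrist_force: [-0.6, -0.7, 0.2]
opening: 85.2
finger_force: 0.0
clock: 9.82
eef_pos: [634.3, 130.8, 148.8]
orientation: [-0.0, 0.25, 0.968, -0.0]
wrist_force: [-0.7, 0.2, -0.4]
opening: 85.4
finger_force: 0.0
[413, 0, 64, 29, 946] z 42.1 c [578.  340.4] [55.2 20.5] 64.6 [91. 93. 94.]
[417, 52, 21, 37, 381] z 43.7 c [611.7 312.5] [ 8.2 30.4] 89.3 [101. 102. 104.]
[0, 79, 184, 164, 8999] z 51.0 c [534.5  -3.5] [ 35.8 238. ] 2.9 [108. 110. 112.]
[351, 136, 73, 74, 3105] z 49.0 c [678.7 248.3] [45.2 57. ] 38.3 [174. 122. 145.]
[237, 161, 50, 61, 2912] z 49.2 c [638.4 140.2] [43.9 56.2] 60.1 [163. 162. 165.]
[97, 238, 51, 50, 1286] z 49.0 c [638.5 -14.8] [45.8 44.9] 74.3 [ 40.  78. 153.]
[502, 251, 10, 27, 195] z 43.3 c [838.3 331.4] [10.3 31.6] 74.5 [95. 91. 95.]
shift [  1.2   8.6 131.3] turn [-0.   -0.01  0.06] at [634.4 130.9 148.8] yaw 151.1 F [-0.5  1.1  1.1] op 85.2 t 9.875
```

```bash

python3 -m crank '[[0,0.9,9,20,0,0,1],[0,0,0,40,0,0,0],[0,0,0,40,0,0,0],[0,0,0,31,0,0,0],[0,0,0,0,0,0,0]]'
python3 -m crank '[[1,0,0,0,0,0,0],[1,0,0,0,0,0,0],[1,0,0,0,0,0,0],[1,0,0,0,0,0,0],[1,0,0,0,0,0,0]]'
python3 -m crank '[[1,0,0,0,0,0,0],[1,0,0,-20,0,0,0],[1,0,0,-60,0,0,0],[1,0,0,-58,0,0,0],[1,0,0,0,0,0,0]]'
python3 - <<'E'
from h import *
go(448,59,155,182.8)
E
```

```text
clock: 10.5
eef_pos: [634.9, 139.3, 13.8]
orientation: [-0.003, 0.258, 0.966, -0.002]
wrist_force: [-0.3, 1.0, 0.4]
opening: 85.2
finger_force: 0.0
clock: 11.12
eef_pos: [639.6, 139.7, 19.7]
orientation: [0.002, 0.259, 0.966, 0.001]
wrist_force: [-0.0, -0.7, 6.2]
opening: 43.0
finger_force: 63.7
clock: 11.75
eef_pos: [641.9, 140.6, 163.0]
orientation: [0.005, 0.259, 0.966, 0.003]
wrist_force: [0.1, -0.2, -2.0]
opening: 43.1
finger_force: 63.1
shift [ 127.2 -167.7    5.4] turn [  0.34   0.63 -32.81] at [641.9 140.6 163. ] yaw 150.0 F [ 0.1 -0.2 -2. ] op 43.1 t 11.75
```

```bash

python3 -m crank '[[1,0,0,0,0,0,-10.6],[1,0,0,0,0,0,-10.6],[1,0,0,0,0,0,-10.6],[1,0,0,0,0,0,-1],[1,40,-14.5,0,0,0,0]]'
python3 -m crank '[[1,40,-14.5,0,0,0,0],[1,40,-14.5,0,0,0,0],[1,40,-14.5,0,0,0,0],[1,37.4,-14.5,0,0,0,0],[1,0,0,0,0,0,0]]'
python3 -m crank '[[1,0,0,0,0,0,0],[1,0,0,40,0,0,0],[1,0,0,40,0,0,0],[1,0,0,10,0,0,0],[1,0,0,0,0,0,0]]'
python3 -m crank '[[1,0,0,0,0,0,0],[1,0,0,0,0,0,0],[1,0,0,0,0,0,0],[1,0,0,0,0,0,0],[1,0,0,0,0,0,0]]'
python3 - <<'E'
from h import *
im,d=snap('wrist'); save(im,'w6.png',1.5); go(447.9,58.5,31,182.8)
E
```

```text
clock: 12.38
eef_pos: [599.7, 124.1, 155.2]
orientation: [0.0, -0.024, 1.0, 0.001]
wrist_force: [0.1, 0.1, -2.2]
opening: 43.1
finger_force: 62.9
clock: 13.0
eef_pos: [441.0, 55.4, 155.1]
orientation: [-0.002, -0.022, 1.0, -0.001]
wrist_force: [1.5, 1.1, -1.7]
opening: 43.5
finger_force: 62.9
clock: 13.62
eef_pos: [445.2, 57.8, 65.9]
orientation: [-0.0, -0.024, 1.0, 0.0]
wrist_force: [0.2, 0.4, -1.4]
opening: 43.0
finger_force: 62.7
clock: 14.25
eef_pos: [444.6, 57.3, 66.0]
orientation: [0.0, -0.024, 1.0, -0.0]
wrist_force: [-0.0, -0.4, -1.9]
opening: 42.8
finger_force: 62.7
shift [-3.4  1.1 34.9] turn [-0.    0.01  0.  ] at [444.5  57.3  65.9] yaw -177.2 F [-0.4  0.3 -2.1] op 42.8 t 14.3
```

View pics/w6.png

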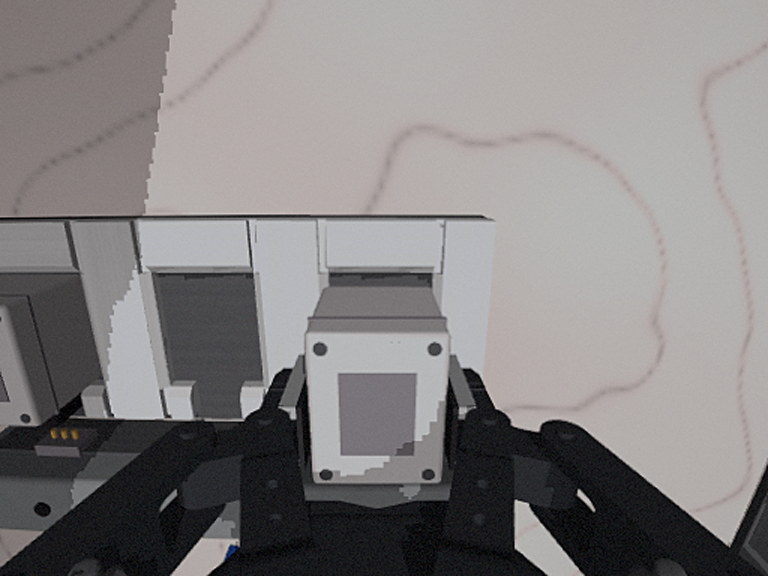

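```bash
python3 - <<'E'
from h import *
s=get_state();R=Rq(s['orientation'])
im,P,r,W=cloud('wrist'); print('top z rel TCP',np.median(P[235:245,225:240,2])-s['eef_pos'][2]+0, P[300,240])
f=lambda u,v,z:(R.T@(ray('wrist',u,v,z)-s['eef_pos'])).round(1)
for h in (29.5,31): 
  q=[f(u,v,s['eef_pos'][2]+h) for u,v in((320,349),(435,349),(326,474),(428,474))]; print(h,np.mean(q,0),q[1][1]-q[0][1],q[0][0]-q[2][0])
for n,a in dict(p2oL=(320,217,22),p2oR=(443,217,22),inL=(327,273,18),inR=(434,273,18)).items(): print(n,f(*a))
E
```

```text
top z rel TCP 29.478832831684016 [457.68708722  53.7429112   95.50948309]
29.5 [  0.125   1.4   -29.5  ] 34.1 45.8
31 [  1.175   1.4   -31.   ] 33.7 45.3
p2oL [ 51.8 -23.8  43.9]
p2oR [51.9 30.4 43.9]
inL [ 25.1 -22.1  47.9]
inR [25.2 28.1 47.9]
```

```bash

python3 -m crank '[[1,-3.8,1,10,0,0,0],[1,0,0,10,0,0,0],[1,0,0,8,0,0,0],[1,0,0,4,0,0,0],[1,0,0,2,0,0,0]]'
python3 -m crank '[[1,0,0,0,0,0,0],[1,0,0,0,0,0,0],[1,0,0,0,0,0,0],[1,0,0,0,0,0,0],[1,0,0,0,0,0,0]]'
python3 - <<'E'
from h import *
go(448.2,58.5,31.6,182.8)
E
```

```text
clock: 14.92
eef_pos: [447.9, 58.5, 31.7]
orientation: [-0.001, -0.024, 1.0, -0.0]
wrist_force: [-5.6, -0.4, 15.3]
opening: 43.1
finger_force: 65.1
clock: 15.55
eef_pos: [448.3, 58.5, 31.9]
orientation: [0.0, -0.024, 1.0, 0.0]
wrist_force: [0.3, -0.6, -1.1]
opening: 43.0
finger_force: 62.8
shift [ 0.1 -0.   0.3] turn [0.   0.01 0.  ] at [448.3  58.5  31.9] yaw -177.2 F [ 0.3 -0.6 -1.1] op 43.0 t 15.55
```

```bash

python3 -m crank '[[0,0,0,0,0,0,0],[0,0,0,0,0,0,0],[0,0,0,0,0,0,0],[0,0,0,0,0,0,0],[0,0,0,-30,0,0,0]]'
python3 -m crank '[[0,0,0,-50,0,0,0],[0,-50,0,-40,0,0,0],[0,-50,0,0,0,0,0],[0,0,0,0,0,0,0],[0,0,0,0,0,0,0]]'
python3 - <<'E'
from h import *
im,d=snap('wrist'); save(im,'w7.png',1.5); tops('wrist',56,70,mn=150)
tops('wrist',40,56,mn=150); im,d=snap('scene'); save(im[100:300,60:460],'s7.png',2)
tops('scene',30,64,box=(400,650,280,430),mn=20)
im,P,r,W=cloud('scene')
for v in range(118,180,4): print(v,[tuple(P[v,u].round(0).astype(int)) if P[v,u,0]==P[v,u,0] else 0 for u in range(340,405,8)])
E
```

```text
clock: 16.18
eef_pos: [446.3, 58.2, 60.6]
orientation: [-0.002, -0.025, 1.0, -0.0]
wrist_force: [0.4, -0.3, 1.0]
opening: 85.2
finger_force: 0.0
clock: 16.8
eef_pos: [545.7, 63.3, 150.1]
orientation: [-0.001, -0.025, 1.0, -0.0]
wrist_force: [-0.1, 0.4, -0.8]
opening: 85.7
finger_force: 0.0
[222, 38, 59, 77, 4272] z 61.1 c [447.7  59.3] [55.9 44. ] 2.6 [167. 166. 170.]
[9, 43, 66, 75, 3977] z 61.2 c [ 456.4 -108.1] [55.7 46.1] 2.8 [119. 115. 117.]
[64, 44, 22, 73, 771] z 48.9 c [455.3 -86.7] [56.4  3.9] 4.3 [68. 66. 67.]
[12, 157, 297, 40, 11412] z 51.0 c [534.8 -20.4] [ 35.3 270.2] 2.8 [112. 114. 116.]
[498, 206, 14, 32, 254] z 42.6 c [567.3 323.2] [37.  14.1] 23.6 [82. 84. 85.]
[475, 249, 16, 27, 227] z 43.6 c [610.9 312.6] [30.5  8.3] 0.5 [95. 97. 98.]
[162, 253, 34, 55, 1073] z 49.0 c [645.7  -8.8] [28.6 56.8] 74.9 [ 32.  66. 133.]
[407, 287, 26, 19, 297] z 47.9 c [655.9 251.8] [15.8 23.6] 41.1 [152.  98. 118.]
[347, 126, 52, 41, 946] z 43.8 c [557.5 355.6] [105.  142.9] 89.9 [61. 61. 61.]
118 [(np.int64(346), np.int64(383), np.int64(1)), (np.int64(353), np.int64(409), np.int64(-1
[... 5810 characters left out ...]
nt64(46)), (np.int64(667), np.int64(270), np.int64(46)), (np.int64(625), np.int64(330), np.int64(-4)), (np.int64(639), np.int64(346), np.int64(1)), (np.int64(648), np.int64(367), np.int64(1)), (np.int64(652), np.int64(392), np.int64(-3)), (np.int64(660), np.int64(414), np.int64(-3))]
178 [(np.int64(611), np.int64(235), np.int64(0)), (np.int64(618), np.int64(256), np.int64(-2)), (np.int64(673), np.int64(243), np.int64(45)), (np.int64(684), np.int64(259), np.int64(49)), (np.int64(643), np.int64(318), np.int64(-1)), (np.int64(653), np.int64(338), np.int64(0)), (np.int64(658), np.int64(361), np.int64(-2)), (np.int64(673), np.int64(377), np.int64(4)), (np.int64(674), np.int64(404), np.int64(-3))]
```

View pics/w7.png

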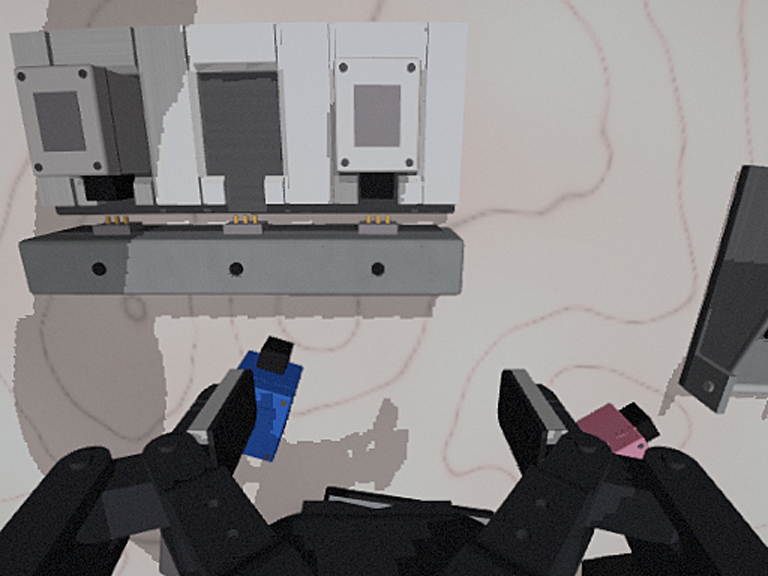

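View pics/s7.png

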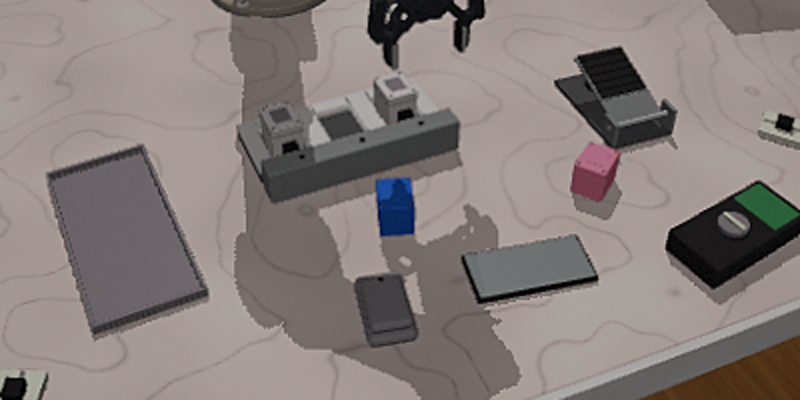

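Both modules are seated (picture w7: module tops at (377,115) and (60,120), noses in their slots). No third module is in view. Moving to the pedal with fingers shut.

```bash

python3 -m crank '[[1,-15,58.7,0,0,0,0],[1,-15,58.7,0,0,0,0],[1,-15,58.7,0,0,0,0],[1,-15,58.7,0,0,0,0],[1,-15,58.7,0,0,0,0]]'
python3 -m crank '[[1,0,0,0,0,0,0],[1,0,0,0,0,0,0],[1,0,0,0,0,0,0],[1,0,0,0,0,0,0],[1,0,0,0,0,0,0]]'
python3 - <<'E'
from h import *
im,d=snap('wrist'); save(im,'w8.png',1.5); go(528,356,120,182.8)
im,P,r,W=cloud('wrist'); print(W.round(2).tolist())
for v in range(20,200,18): print(v,[tuple(P[v,u].round(0).astype(int).tolist()) for u in range(180,340,20) if P[v,u,0]==P[v,u,0]])
E
```

```text
clock: 17.52
eef_pos: [606.9, 361.4, 150.9]
orientation: [-0.0, -0.025, 1.0, -0.0]
wrist_force: [0.5, -0.2, 0.3]
opening: -0.4
finger_force: 0.0
clock: 18.15
eef_pos: [607.8, 359.1, 151.2]
orientation: [0.0, -0.024, 1.0, -0.0]
wrist_force: [-0.2, -0.9, -0.5]
opening: 0.2
finger_force: 0.0
shift [79.8  0.4 31.1] turn [-0.01  0.02 -0.05] at [607.7 359.4 151.1] yaw -177.2 F [ 0.6 -0.3  0.3] op 0.3 t 18.2
[[-0.05, 0.95, 0.31, 529.97], [1.0, 0.05, 0.01, 356.68], [-0.0, 0.31, -0.95, 294.76], [0.0, 0.0, 0.0, 1.0]]
20 [(458, 287, 2), (457, 305, 1), (458, 325, 9), (458, 343, 9), (455, 361, 2), (454, 380, 0), (452, 398, 0), (452, 416, 3)]
38 [(473, 286, 0), (472, 305, 1), (473, 325, 9), (473, 344, 10), (472, 362, 10), (471, 380, 10), (470, 398, 9), (467, 419, 0)]
56 [(489, 286, 1), (488, 306, 1), (497, 332, 69), (497, 347, 69), (496, 361, 69), (495, 376, 69), (494, 391, 69), (483, 420, 1)]
74 [(505, 286, 0), (504, 305, -1), (509, 332, 65), (509, 347, 65), (508, 362, 66), (507, 377, 65), (506, 392, 66), (499, 422, 0)]
92 [(522, 286, 3), (521, 306, 1), (522, 332, 60), (522, 347, 62), (521, 363, 62), (520, 379, 62), (519, 394, 63), (515, 424, 1)]
110 [(539, 285, -1), (538, 306, 1), (536, 332, 57), (535, 348, 56), (534, 364, 59), (533, 396, 57), (532, 426, -1)]
128 [(557, 285, 1), (556, 306, 1), (551, 331, 54), (550, 348, 53), (549, 365, 54), (548, 382, 53), (548, 399, 50), (550, 428, 2)]
146 [(575, 284, 1), (574, 305, 1), (566, 331, 48), (566, 349, 48), (565, 366, 49), (564, 383, 50), (568, 408, 9), (568, 430, 0)]
164 [(594, 284, 1), (593, 306, 2), (585, 330, 39), (583, 349, 40), (582, 367, 40), (582, 385, 40), (589, 411, 0)]
182 [(614, 284, 1), (601, 313, 45), (603, 330, 33), (602, 349, 34), (601, 368, 35), (600, 387, 35), (598, 406, 38), (607, 435, 1)]
```

View pics/w8.png

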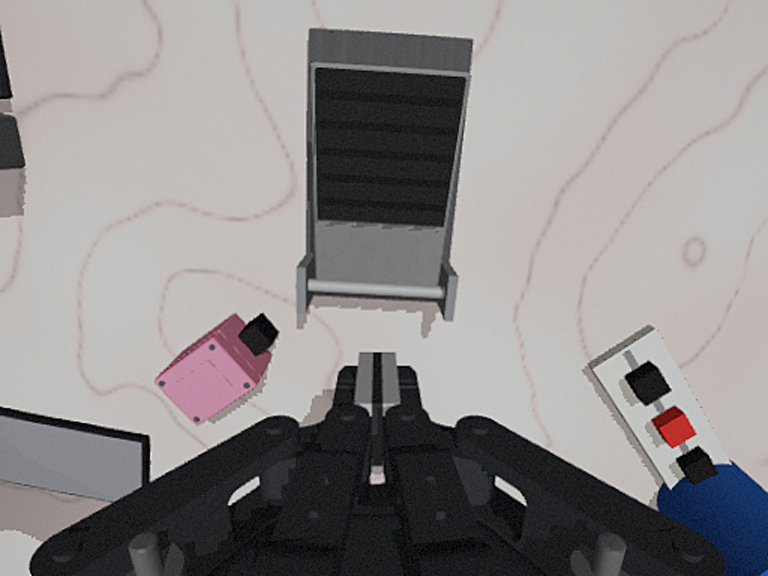

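```bash

python3 -m crank '[[1,39,2,0,0,0,0],[1,38.6,2.4,0,0,0,0],[1,0,0,30,0,0,0],[1,0,0,40,0,0,0],[1,0,0,0,0,0,0]]'
python3 -m crank '[[1,0,0,0,0,0,0],[1,0,0,9,0,0,0],[1,0,0,10,0,0,0],[1,0,0,10,0,0,0],[1,0,0,8,0,0,0]]'
python3 -m crank '[[1,0,0,3,0,0,0],[1,0,0,2,0,0,0],[1,0,0,0,0,0,0],[1,0,0,0,0,0,0],[1,0,0,0,0,0,0]]'
```

```text
clock: 18.82
eef_pos: [527.6, 358.7, 78.0]
orientation: [-0.003, -0.025, 1.0, -0.002]
wrist_force: [-0.1, -0.2, 0.2]
opening: -0.1
finger_force: 0.0
clock: 19.45
eef_pos: [527.9, 361.2, 44.2]
orientation: [-0.002, -0.025, 1.0, -0.0]
wrist_force: [-6.7, -0.8, 10.8]
opening: 0.2
finger_force: 4.9
clock: 20.08
eef_pos: [527.3, 361.3, 39.7]
orientation: [-0.002, -0.025, 1.0, -0.001]
wrist_force: [-6.1, -2.2, 10.4]
opening: -0.1
finger_force: 5.3
```

```bash

python3 -m crank '[[1,0,0,4,0,0,0],[1,0,0,2,0,0,0],[1,0,0,1,0,0,0],[1,0,0,0,0,0,0],[1,0,0,0,0,0,0]]'
```

```text
clock: 20.7
eef_pos: [527.2, 361.4, 34.0]
orientation: [-0.002, -0.025, 1.0, -0.001]
wrist_force: [-8.4, -3.6, 18.8]
opening: -0.0
finger_force: 8.9
```

```bash

python3 -m crank '[[1,0,0,1,0,0,0],[1,0,0,0,0,0,0],[1,0,0,0,0,0,0],[1,0,0,0,0,0,0],[1,0,0,0,0,0,0]]'
python3 - <<'E'
from h import *
im,d=snap('scene'); im,P,r,W=cloud('scene')
m=(P[...,0]>480)&(P[...,0]<600)&(P[...,1]>330)&(P[...,1]<395)&(P[...,2]>20)&(P[...,2]<60)
q=P[m]; 
for a in range(480,600,20):
    k=(q[:,0]>=a)&(q[:,0]<a+20); print(a,k.sum(),np.median(q[k,2]).round(1))
E
```

```text
clock: 21.32
eef_pos: [527.2, 361.4, 33.9]
orientation: [-0.002, -0.025, 1.0, -0.001]
wrist_force: [-9.7, -5.7, 23.1]
opening: 0.3
finger_force: 11.4
480 35 33.4
500 43 33.3
520 134 35.5
540 88 33.4
560 122 30.2
580 99 29.3
```

```bash

python3 -m crank '[[1,0,0,0,0,0,0],[1,0,0,0,0,0,0],[1,0,0,0,0,0,0],[1,0,0,0,0,0,0],[1,0,0,0,0,0,0]]'
python3 -m crank '[[1,0,0,0,0,0,0],[1,0,0,0,0,0,0],[1,0,0,-8,0,0,0],[1,0,0,-18,0,0,0],[1,0,0,-20,0,0,0]]'
python3 -m crank '[[1,0,0,0,0,0,0],[1,0,0,0,0,0,0],[1,0,0,0,0,0,0],[1,0,0,0,0,0,0],[1,0,0,0,0,0,0]]'
python3 - <<'E'
from h import *
im,d=snap('scene'); im,P,r,W=cloud('scene')
q=P[(P[...,0]>480)&(P[...,0]<600)&(P[...,1]>330)&(P[...,1]<395)&(P[...,2]>20)&(P[...,2]<75)]
print([np.median(q[(q[:,0]>=a)&(q[:,0]<a+20),2]).round(1) for a in range(480,600,20)])
snap('wrist'); tops('wrist',56,70,mn=150); snap('side'); tops('side',54,64,box=(400,500,-160,100),mn=20);go(530,360,75,182.8)
E
```

```text
clock: 22.0
eef_pos: [527.2, 361.4, 33.8]
orientation: [-0.002, -0.025, 1.0, -0.001]
wrist_force: [-10.0, -4.1, 22.4]
opening: -0.2
finger_force: 11.4
clock: 22.62
eef_pos: [529.6, 360.4, 77.3]
orientation: [-0.0, -0.024, 1.0, -0.0]
wrist_force: [-0.2, -0.2, -0.5]
opening: -0.2
finger_force: 0.0
clock: 23.25
eef_pos: [529.6, 360.6, 76.5]
orientation: [-0.0, -0.025, 1.0, -0.0]
wrist_force: [0.0, -0.1, -0.5]
opening: 0.2
finger_force: 0.0
[np.float64(66.4), np.float64(62.7), np.float64(57.3), np.float64(51.2), np.float64(41.9), np.float64(35.6)]
[184, 164, 140, 90, 9422] z 64.8 c [515.3 361.1] [79.8 57.9] 89.7 [47. 46. 48.]
[178, 202, 26, 17, 241] z 57.0 c [444.3  55.8] [56.7 47.3] 0.4 [155. 151. 150.]
[210, 236, 29, 21, 321] z 57.1 c [ 453.4 -111.9] [55.7 46.2] 3.2 [149. 146. 145.]
shift [-0.2 -0.7  1.8] turn [-0. -0.  0.] at [529.8 360.7  76.8] yaw -177.2 F [ 0.3  0.4 -1. ] op 0.0 t 23.4
```

```bash

python3 -m crank '[[1,0,0,9,0,0,0],[1,0,0,10,0,0,0],[1,0,0,10,0,0,0],[1,0,0,10,0,0,0],[1,0,0,6,0,0,0]]'
python3 -m crank '[[1,0,0,1,0,0,0],[1,0,0,0,0,0,0],[1,0,0,0,0,0,0],[1,0,0,0,0,0,0],[1,0,0,0,0,0,0]]'
python3 -m crank '[[1,0,0,0,0,0,0],[1,0,0,0,0,0,0],[1,0,0,0,0,0,0],[1,0,0,0,0,0,0],[1,0,0,0,0,0,0]]'
python3 -m crank '[[1,0,0,0,0,0,0],[1,0,0,0,0,0,0],[1,0,0,0,0,0,0],[1,0,0,0,0,0,0],[1,0,0,0,0,0,0]]'
python3 -m crank '[[1,0,0,0,0,0,0],[1,0,0,-8,0,0,0],[1,0,0,-18,0,0,0],[1,0,0,-20,0,0,0],[1,0,0,-40,0,0,0]]'
python3 -m crank '[[0,0,0,-35,0,0,0],[0,0,0,0,0,0,0],[0,0,0,0,0,0,0],[0,0,0,0,0,0,0],[0,0,0,0,0,0,0]]'
python3 - <<'E'
from h import *
im,d=snap('scene'); im,P,r,W=cloud('scene')
q=P[(P[...,0]>480)&(P[...,0]<600)&(P[...,1]>330)&(P[...,1]<395)&(P[...,2]>20)&(P[...,2]<75)]
print([np.median(q[(q[:,0]>=a)&(q[:,0]<a+20),2]).round(1) for a in range(480,600,20)])
snap('side'); tops('side',54,64,box=(400,500,-160,100),mn=20);go(448.3,58.5,31.8,182.8)
# tray
m=(P[...,2]>9)&(P[...,2]<20)&(P[...,1]<-200)&(P[...,1]>-460)&(P[...,0]>380)&(P[...,0]<760)
rc=cv2.minAreaRect(P[m][:,:2].astype(np.float32)); print('tray',m.sum(),rc, np.percentile(P[m],[1,99],0))
E
```

```text
clock: 24.02
eef_pos: [527.1, 361.2, 33.4]
orientation: [-0.002, -0.025, 1.0, -0.001]
wrist_force: [-14.1, -8.0, 43.6]
opening: 0.2
finger_force: 21.9
clock: 24.65
eef_pos: [527.1, 361.2, 33.8]
orientation: [-0.002, -0.025, 1.0, -0.001]
wrist_force: [-10.1, -4.5, 24.5]
opening: -0.0
finger_force: 12.4
clock: 25.28
eef_pos: [527.1, 361.2, 33.8]
orientation: [-0.002, -0.025, 1.0, -0.001]
wrist_force: [-10.5, -5.1, 24.5]
opening: -0.3
finger_force: 12.4
clock: 25.9
eef_pos: [527.1, 361.1, 33.8]
orientation: [-0.002, -0.025, 1.0, -0.001]
wrist_force: [-11.0, -5.3, 25.2]
opening: -0.0
finger_force: 12.4
clock: 26.52
eef_pos: [528.2, 359.4, 115.7]
orientation: [-0.002, -0.024, 1.0, -0.001]
wrist_force: [0.8, 1.1, -0.4]
opening: -0.0
finger_force: 0.0
clock: 27.15
eef_pos: [529.2, 360.3, 150.7]
orientation: [-0.001, -0.024, 1.0, -0.001]
wrist_force: [0.1, -0.7, 0.0]
opening: 85.5
finger_force: 0.0
[np.float64(67.0), np.float64(63.1), np.float64(57.2), np.float64(51.5), np.float64(42.1), np.float64(35.3)]
[178, 202, 26, 17, 240] z 57.2 c [444.7  56.6] [57.7 47.2] 4.0 [155. 151. 150.]
[210, 236, 29, 21, 319] z 57.1 c [ 453.  -111.3] [57.  47.1] 3.0 [139. 136. 135.]
shift [  95.7 -297.6  119.7] turn [-0.04 -0.06  0.01] at [529.5 360.5 151.2] yaw -177.2 F [-0.2 -0.9 -0.4] op 85.4 t 27.25
tray 592 ((538.0850219726562, -349.48370361328125), (305.3570861816406, 140.9109649658203), 5.155520439147949) [[ 386.87585689 -429.1957138     9.09057628]
 [ 692.57504434 -268.94198641   16.56456179]]
```

```bash

python3 -m crank '[[0,19,-59.5,0,0,0,0],[0,19,-59.5,0,0,0,0],[0,19,-59.5,0,0,0,0],[0,19,-59.5,0,0,0,0],[0,19.7,-59.6,0,0,0,0]]'
python3 -m crank '[[0,0,0,0,0,0,0],[0,0,0,0,0,0,0],[0,0,0,40,0,0,0],[0,0,0,0,0,0,0],[0,0,0,0,0,0,0]]'
python3 - <<'E'
from h import *
go(448.3,58.5,31.8,182.8)
E
```

```text
clock: 27.88
eef_pos: [448.3, 57.1, 152.0]
orientation: [0.0, -0.024, 1.0, -0.0]
wrist_force: [0.6, -1.0, -0.4]
opening: 85.4
finger_force: 0.0
clock: 28.5
eef_pos: [449.6, 60.4, 112.6]
orientation: [0.0, -0.026, 1.0, 0.0]
wrist_force: [-0.6, 0.0, 1.1]
opening: 85.3
finger_force: 0.0
shift [ 1.4 -1.9 80.8] turn [0.03 0.05 0.12] at [449.6  60.4 112.6] yaw -177.1 F [-0.6  0.   1.1] op 85.3 t 28.5
```

```bash

python3 -m crank '[[0,1.4,-1.9,30,0,0,0],[0,0,0,30,0,0,0],[0,0,0,20,0,0,0],[0,0,0,0,0,0,0],[0,0,0,0,0,0,0]]'
python3 -m crank '[[1,0,0,0,0,0,0],[1,0,0,0,0,0,0],[1,0,0,0,0,0,0],[1,0,0,0,0,0,0],[1,0,0,0,0,0,0]]'
python3 -m crank '[[1,0,0,0,0,0,0],[1,0,0,-20,0,0,0],[1,0,0,-40,0,0,0],[1,0,0,-50,0,0,0],[1,0,0,0,0,0,0]]'
python3 - <<'E'
from h import *
go(607.8,-343,150,185); im,d=snap('wrist'); held()
E
```

```text
clock: 29.12
eef_pos: [449.0, 57.7, 33.3]
orientation: [0.001, -0.025, 1.0, 0.0]
wrist_force: [0.1, 0.1, 0.8]
opening: 85.8
finger_force: 0.0
clock: 29.75
eef_pos: [448.3, 57.4, 32.8]
orientation: [0.001, -0.024, 1.0, 0.0]
wrist_force: [-1.8, 0.4, 6.1]
opening: 43.0
finger_force: 62.5
clock: 30.38
eef_pos: [450.4, 57.6, 145.3]
orientation: [0.004, -0.024, 1.0, 0.0]
wrist_force: [0.5, 0.7, -2.7]
opening: 43.1
finger_force: 61.7
shift [-137.8 -407.8   -3.7] turn [ 0.01  0.48 -2.21] at [450.4  57.6 145.3] yaw -177.2 F [ 0.5  0.7 -2.7] op 43.1 t 30.375
held [178, 217, 149, 104, 9816] [449.8  58.8 173.5] [56.4 69.9] 2.99 in tool [ -1.6   1.6 -30.5]
```

```bash

python3 -m crank '[[1,-19.7,-58.3,0,0,0,0],[1,-19.7,-58.3,0,0,0,0],[1,-19.7,-58.3,0,0,0,0],[1,-19.7,-58.3,0,0,0,0],[1,-19.7,-58.3,0,0,0,0]]'
python3 -m crank '[[1,-19.7,-58.3,0,0,0,0],[1,-19.6,-58,0,0,0,0],[1,0,0,0,0,0,-2.2],[1,0,0,0,0,0,0],[1,0,0,0,0,0,0]]'
python3 - <<'E'
from h import *
go(607.8,-343,25,185); im,d=snap('wrist'); im,P,r,W=cloud('wrist')
m=(P[...,2]>9)&(P[...,2]<20)&(P[...,1]<-240)&(P[...,1]>-460)&(P[...,0]>380)&(P[...,0]<760)
rc=cv2.minAreaRect(P[m][:,:2].astype(np.float32)); print('tray',m.sum(),rc); save(im,'w9.png',1.5)
E
```

```text
clock: 31.05
eef_pos: [559.1, -230.5, 139.2]
orientation: [-0.002, -0.025, 1.0, 0.001]
wrist_force: [1.3, 0.6, -1.3]
opening: 42.7
finger_force: 61.7
clock: 31.68
eef_pos: [604.8, -341.0, 140.7]
orientation: [-0.001, -0.045, 0.999, 0.001]
wrist_force: [0.9, 0.5, -1.9]
opening: 43.4
finger_force: 61.9
shift [ -3.   -2.5 115.7] turn [ 0.13 -0.09  0.13] at [ 604.8 -341.   140.7] yaw -174.9 F [ 0.9  0.5 -1.9] op 43.4 t 31.675
tray 3120 ((557.8319091796875, -345.8124084472656), (234.62261962890625, 140.70779418945312), 5.057060718536377)
```

View pics/w9.png

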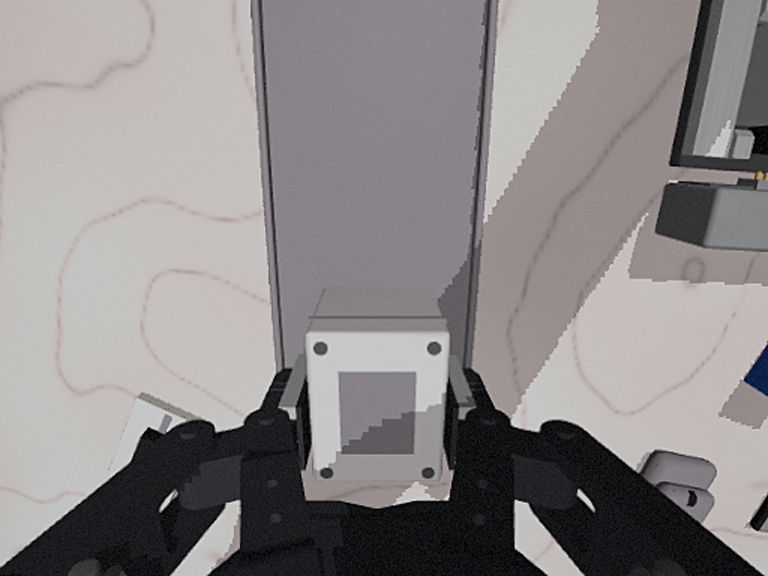

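Well centred over the tray (walls at u≈275 and 475, module at u 305–450). Lowering.

```bash

python3 -m crank '[[1,-2,-2,40,0,0,0],[1,0,0,40,0,0,0],[1,0,0,25,0,0,0],[1,0,0,5,0,0,0],[1,0,0,0,0,0,0]]'
python3 -m crank '[[1,0,0,3,0,0,0],[1,0,0,1,0,0,0],[1,0,0,0,0,0,0],[1,0,0,0,0,0,0],[1,0,0,0,0,0,0]]'
```

```text
clock: 32.35
eef_pos: [607.9, -344.8, 32.7]
orientation: [0.0, -0.044, 0.999, -0.0]
wrist_force: [-0.5, 0.2, -1.4]
opening: 43.0
finger_force: 61.9
clock: 32.98
eef_pos: [607.3, -345.3, 28.0]
orientation: [0.0, -0.044, 0.999, -0.0]
wrist_force: [0.1, 0.1, -2.0]
opening: 43.2
finger_force: 61.9
```

```bash

python3 -m crank '[[1,0,0,1,0,0,0],[1,0,0,1,0,0,0],[1,0,0,0.5,0,0,0],[1,0,0,0,0,0,0],[1,0,0,0,0,0,0]]'
python3 -m crank '[[0,0,0,0,0,0,0],[0,0,0,0,0,0,0],[0,0,0,0,0,0,0],[0,0,0,0,0,0,0],[0,0,0,-30,0,0,0]]'
python3 -m crank '[[0,0,0,-50,0,0,0],[0,0,0,-45,0,0,0],[0,0,0,0,0,0,0],[0,0,0,0,0,0,0],[0,0,0,0,0,0,0]]'
python3 - <<'E'
from h import *
snap('wrist'); tops('wrist',40,70,mn=150); go(456.1,-109.4,29.9,182.8)
E
```

```text
clock: 33.6
eef_pos: [607.2, -345.3, 25.9]
orientation: [0.0, -0.044, 0.999, 0.0]
wrist_force: [-3.7, 0.7, 3.6]
opening: 43.4
finger_force: 62.5
clock: 34.22
eef_pos: [605.2, -344.1, 52.8]
orientation: [-0.003, -0.044, 0.999, 0.002]
wrist_force: [-0.2, -0.2, 0.2]
opening: 85.5
finger_force: 0.0
clock: 34.85
eef_pos: [606.2, -344.7, 148.5]
orientation: [-0.001, -0.044, 0.999, 0.001]
wrist_force: [-0.1, 0.7, 1.1]
opening: 85.6
finger_force: 0.0
[458, 122, 54, 42, 1916] z 50.5 c [ 540.4 -133.6] [35.4 46. ] 2.7 [112. 114. 115.]
[226, 163, 50, 63, 3051] z 54.1 c [ 607.2 -343.8] [56.2 44.1] 5.2 [168. 167. 170.]
shift [128.8 247.4 119.4] turn [ 0.09 -0.15  2.21] at [ 606.3 -344.8  148.5] yaw -175.0 F [-0.3  0.5 -0.5] op 85.0 t 34.9
```

```bash

python3 -m crank '[[0,25.8,49.5,0,0,0,0],[0,25.8,49.5,0,0,0,0],[0,25.8,49.5,0,0,0,0],[0,25.8,49.5,0,0,0,0],[0,25.6,49.4,0,0,0,0]]'
python3 -m crank '[[0,0,0,0,0,0,2.2],[0,0,0,0,0,0,0],[0,0,0,40,0,0,0],[0,0,0,0,0,0,0],[0,0,0,0,0,0,0]]'
python3 - <<'E'
from h import *
go(456.1,-109.4,29.9,182.8); snap('wrist'); tops('wrist',56,64,mn=150)
E
```

```text
clock: 35.52
eef_pos: [455.8, -108.4, 149.6]
orientation: [-0.001, -0.044, 0.999, 0.0]
wrist_force: [0.4, 0.6, 0.5]
opening: 85.0
finger_force: 0.0
clock: 36.15
eef_pos: [458.0, -110.5, 110.9]
orientation: [0.0, -0.024, 1.0, 0.0]
wrist_force: [0.3, 0.3, -0.1]
opening: 85.6
finger_force: 0.0
shift [ 1.8  1.2 81. ] turn [ 0.    0.02 -0.03] at [ 458.  -110.5  110.9] yaw -177.2 F [ 0.3  0.3 -0.1] op 85.6 t 36.15
[223, 174, 62, 72, 4230] z 61.2 c [ 455.9 -108. ] [55.6 44.1] 2.8 [141. 138. 140.]
```

```bash

python3 -m crank '[[0,1.8,1.2,30,0,0,0],[0,0,0,30,0,0,0],[0,0,0,19,0,0,0],[0,0,0,0,0,0,0],[0,0,0,0,0,0,0]]'
python3 -m crank '[[1,0,0,0,0,0,0],[1,0,0,0,0,0,0],[1,0,0,0,0,0,0],[1,0,0,0,0,0,0],[1,0,0,0,0,0,0]]'
python3 -m crank '[[1,0,0,0,0,0,0],[1,0,0,-20,0,0,0],[1,0,0,-40,0,0,0],[1,0,0,-50,0,0,0],[1,0,0,0,0,0,0]]'
python3 - <<'E'
from h import *
go(468,-356.5,150,185)
E
```

```text
clock: 36.83
eef_pos: [456.9, -109.2, 32.7]
orientation: [0.001, -0.024, 1.0, -0.0]
wrist_force: [0.3, -0.1, -0.4]
opening: 85.4
finger_force: 0.0
clock: 37.45
eef_pos: [456.3, -109.1, 32.2]
orientation: [0.001, -0.024, 1.0, -0.0]
wrist_force: [0.0, 1.1, 6.7]
opening: 43.2
finger_force: 62.4
clock: 38.08
eef_pos: [458.4, -109.4, 144.9]
orientation: [0.004, -0.024, 1.0, -0.001]
wrist_force: [0.1, 0.1, -2.3]
opening: 42.9
finger_force: 61.6
shift [   2.5 -247.3   -4.6] turn [-0.14  0.46 -2.21] at [ 458.4 -109.4  144.9] yaw -177.2 F [ 0.1  0.1 -2.3] op 42.9 t 38.075
```

```bash

python3 -m crank '[[1,0.5,-49.5,0,0,0,0],[1,0.5,-49.5,0,0,0,0],[1,0.5,-49.5,0,0,0,0],[1,0.5,-49.5,0,0,0,0],[1,0.5,-49.3,0,0,0,0]]'
python3 -m crank '[[1,0,0,0,0,0,-2.2],[1,0,0,0,0,0,0],[1,0,0,0,0,0,0],[1,0,0,40,0,0,0],[1,0,0,0,0,0,0]]'
python3 - <<'E'
from h import *
go(468,-356.5,27,185)
E
```

```text
clock: 38.7
eef_pos: [464.1, -356.9, 139.6]
orientation: [-0.001, -0.025, 1.0, 0.001]
wrist_force: [1.1, 0.0, -0.8]
opening: 42.6
finger_force: 61.6
clock: 39.33
eef_pos: [463.0, -353.1, 98.7]
orientation: [-0.003, -0.045, 0.999, 0.002]
wrist_force: [-0.6, -0.0, -2.0]
opening: 42.9
finger_force: 61.6
shift [-5.  -4.2 71.7] turn [ 0.29 -0.31  0.11] at [ 463.  -353.1   98.7] yaw -174.9 F [-0.6 -0.  -2. ] op 42.9 t 39.325
```

```bash

python3 -m crank '[[1,-3,-2.5,30,0,0,0],[1,0,0,25,0,0,0],[1,0,0,12,0,0,0],[1,0,0,0,0,0,0],[1,0,0,0,0,0,0]]'
python3 -m crank '[[1,0,0,2,0,0,0],[1,0,0,1,0,0,0],[1,0,0,0,0,0,0],[1,0,0,0,0,0,0],[1,0,0,0,0,0,0]]'
```

```text
clock: 39.95
eef_pos: [469.3, -358.8, 35.8]
orientation: [0.001, -0.044, 0.999, -0.001]
wrist_force: [0.6, 0.2, -1.3]
opening: 43.1
finger_force: 61.7
clock: 40.58
eef_pos: [468.4, -358.3, 31.4]
orientation: [0.0, -0.044, 0.999, 0.0]
wrist_force: [0.4, 0.1, -1.2]
opening: 43.3
finger_force: 61.7
```

```bash

python3 -m crank '[[1,0,0,2,0,0,0],[1,0,0,2,0,0,0],[1,0,0,1,0,0,0],[1,0,0,0.5,0,0,0],[1,0,0,0,0,0,0]]'
```

```text
clock: 41.2
eef_pos: [468.4, -358.3, 25.9]
orientation: [0.0, -0.044, 0.999, 0.0]
wrist_force: [0.4, -0.3, -1.1]
opening: 43.3
finger_force: 61.7
```

```bash

python3 -m crank '[[1,0,0,0.5,0,0,0],[1,0,0,0,0,0,0],[0,0,0,0,0,0,0],[0,0,0,0,0,0,0],[0,0,0,0,0,0,0]]'
python3 -m crank '[[0,0,0,0,0,0,0],[0,0,0,-30,0,0,0],[0,0,0,-50,0,0,0],[0,-50,0,-40,0,0,0],[0,-30,50,0,0,0,0]]'
python3 -m crank '[[0,0,50,0,0,0,0],[0,0,0,0,0,0,0],[0,0,0,0,0,0,0],[0,0,0,0,0,0,0],[0,0,0,0,0,0,0]]'
python3 - <<'E'
from h import *
im,d=snap('wrist'); tops('wrist',40,70,mn=150)
im,d=snap('scene'); save(im,'s10.png',1.5); tops('scene',40,64,mn=60)
E
```

```text
clock: 41.82
eef_pos: [468.5, -358.4, 25.6]
orientation: [0.0, -0.044, 0.999, -0.0]
wrist_force: [-0.3, -0.8, 0.6]
opening: 85.2
finger_force: 0.0
clock: 42.45
eef_pos: [546.3, -306.5, 149.1]
orientation: [0.005, -0.04, 0.999, -0.004]
wrist_force: [0.9, 0.4, -0.9]
opening: 85.7
finger_force: 0.0
clock: 43.08
eef_pos: [537.7, -253.3, 144.4]
orientation: [-0.0, -0.042, 0.999, -0.0]
wrist_force: [-0.5, -0.2, -0.7]
opening: 85.4
finger_force: 0.0
[98, 68, 66, 72, 4143] z 54.1 c [ 468.7 -357. ] [55.8 45.6] 4.5 [178. 176. 179.]
[353, 187, 159, 43, 5848] z 50.7 c [537.5 -77.7] [ 35.1 155.6] 2.7 [130. 132. 134.]
[123, 225, 55, 58, 1567] z 53.6 c [ 606.7 -344. ] [56.8 44.9] 5.1 [168. 167. 169.]
[442, 277, 50, 41, 1062] z 48.7 c [633.  -14.2] [46.5 35.1] 73.0 [ 44.  86. 164.]
[347, 127, 37, 26, 539] z 53.5 c [534.  356.8] [81.8 88.4] 87.3 [38. 37. 37.]
[191, 155, 100, 36, 1114] z 49.5 c [535.2 -21.7] [ 41.9 270.9] 2.3 [93. 93. 93.]
[347, 171, 23, 18, 250] z 46.5 c [678.3 245.5] [42.7 59.5] 37.8 [162.  98. 120.]
[99, 177, 22, 22, 288] z 51.9 c [ 470.2 -359.3] [60.  44.1] 6.4 [134. 128. 129.]
[248, 188, 20, 19, 313] z 48.0 c [644.3 -18.5] [43.6 61.7] 74.1 [ 34.  74. 143.]
[419, 206, 16, 12, 126] z 42.4 c [844.2 343. ] [36.3 35.7] 2.1 [110. 105. 105.]
[111, 210, 24, 24, 376] z 51.8 c [ 608.3 -346.7] [61.  44.8] 3.3 [132. 126. 127.]
```

View pics/s10.png

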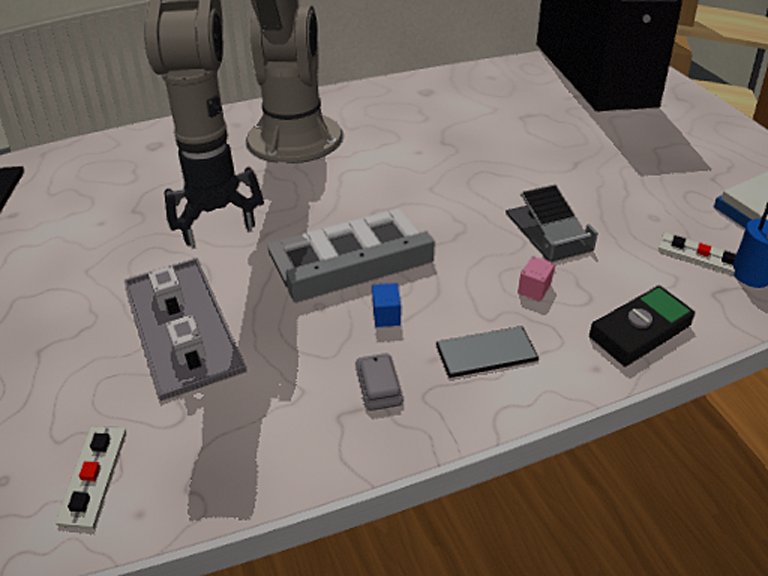

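Both modules stand upright in the tray (at (165,290) and (187,342)). The mouse and phone are where they were, and the pedal is up.

```bash
python3 -c "
from plant import finish_job; print(finish_job())"
```

```text
the job is handed in; nothing more can be done
None
```

Both modules on the bench (only two were present) were seated in the nest, the pedal was held at its stop for about two seconds twice, and both now stand upright in the grey tray with the mouse and phone untouched; the job is handed in.

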